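# Seat the green backplate on the compass test panel

## Robot

A 7-joint arm with a two-finger parallel gripper is mounted at the origin on the work surface. World frame = base frame: x ahead of the robot, y to its left, z up, the work surface at z = 0. Lengths are in mm, angles in rad, forces in N, time in s.
With the tool pointing down it reaches from about 400 to 925 mm from the base axis. Payload 5.6 kg.
Tool frame: the origin (TCP) lies on the mounting face of the last link; the fingertips stand 173 mm ahead of it and the grasp point (between the pads) lies 155 mm ahead of it; z points along the fingers, y is the line along which they close (so a half turn about z gives the same grasp; the last joint's range is limited). The gripper opens to 85 mm and grips with 20 to 120 N. Pads are 22 mm wide; open, the fingers measure 114 mm over their backs; the gripper's body (76 mm by 85 mm) begins 54 mm behind the grasp point. The pads swing forward as they close: fully open they stand 13 mm farther back than shut.
Start: joints at [1.26, 0.468, -0.012, 1.603, 0.006, 1.071, -0.056], TCP at [171.96, -626.843, 404.69] pointing down, gripper open.
Joint ranges: [-2.53, 2.53], [-0.31, 2.02], [-1.57, 1.55], [0.28, 2.44], [-1.29, 4.43], [0.15, 1.84], [-2.92, 2.92]. Speed limits (rad/s): [2.57, 2.57, 3.14, 3.14, 3.14, 3.14, 3.14].

## Interface

Orientations are given as a unit quaternion [w, x, y, z].
In Python, from plant import ctrl gives the robot as it stands.
- The arm moves only by the tool drive_effector, called as name(argument=value, ...) on one line, values as JSON. Schema: {"type":"object","properties":{"segments":{"type":"object","properties":{"x":{"type":"array","items":{"type":"number"},"minItems":1,"maxItems":10},"y":{"type":"array","items":{"type":"number"},"minItems":1,"maxItems":10},"z":{"type":"array","items":{"type":"number"},"minItems":1,"maxItems":10},"rz":{"type":"array","items":{"type":"number"},"minItems":1,"maxItems":10},"jaw":{"type":"array","items":{"type":"number"},"minItems":1,"maxItems":10}},"additionalProperties":false,"required":["x","y","z","rz","jaw"]},"force":{"type":"number"},"only":{"type":"string"},"quiet":{"type":"boolean"},"lines":{"type":"string"}},"required":["segments"],"additionalProperties":false}. segments is an object with one list for each field, all of the same length, 1 to 10, a row being the entries at one place: x, y, z (the shift in shares of the most that a row can go, 1 being 50 mm), rz (a turn about the tool's z in parts of the range, where 1.0 means 45 degrees), jaw (the opening from 0.0 (shut) to 1.0 (fully open)); each row shifts and turns the commanded pose from where the row before left it, along the tool's axes as they then stand; what a row does not reach is not made up. A row lasts 1/10 s, in which the tool goes at most 50 mm and 0.15 rad, less where a joint would pass 70% of its speed; a pose out of reach is approached as far as the arm can. The fingers move at their own pace and stop on an object; force is the grip in N (left out, the last holds). Time passes only in rows, so rows that do not move let the fingers close. The tool returns the time, the measured TCP pose, the force, the opening and the grip force at its end. only (a regular expression) keeps the lines of the reply that match it, lines (a string "A,B") keeps lines A to B, and quiet returns only ok. Input that does not fit is refused with a message, and nothing moves.
- ctrl.read_state(): the state, without advancing time (a new reading comes with each control period).
- ctrl.capture(name): name is "scene" or "side" or "wrist"; returns a dict with "frame" (384x512x3 uint8, red, green, blue), "vertical_fov" (degrees; the focal length in pixels is half the picture's height over the tangent of half this angle, whatever the lens; pixels are square), "cx", "cy" (the principal point, pixels), "k1" (the pictures are not rectified: a ray, as slopes to the right and down, at radius r is drawn at 1 + k1 r^2 times it, then the intrinsics apply), "eye" and "attitude" of the camera in the world; the wrist camera has in their place "tool_from_camera" (4x4, takes a point from camera to tool coordinates, whose origin is the TCP and whose axes are the flange's). Camera axes: x right, y down, z forward; pixel columns grow to the right and rows downward; lengths in mm; the calibration is good to about 2 mm. A picture is of the moment at which its call begins: read the wrist's pose just before it. There is no depth.
- ctrl.hand_in(): hands the job in; it is judged then, once.
The state is a dict: "time": time; "qpos": joint angles; "dq": joint speeds; "joint_efforts": joint torques, N m; "tcp_pos": TCP position; "tcp_rot": TCP orientation; "contact_force": force on the tool from outside, world axes, zero at the start; "moment": the same for the moment, N m; "width": opening from 0.0 (shut) to 1.0 (fully open); "finger_force": force on a finger pad.
Only numpy, scipy, OpenCV 4.12 (cv2) and the standard library are available. Lean on these libraries where they do the work, as an engineer would, in place of code of your own. Each camera call takes 0.05 s, during which the arm holds its last target. There are 200 camera calls.

## Task

Pick up the green backplate by its black handle and lower it gently, without dropping it, over the two brass pins of the gray steel test panel, so that a pin stands in each of its two large holes and it rests flush on the panel; then let go. Either way round is fine. Leave the similar red plate where it is.

Things in the scene. Friction and masses are not known exactly. Their poses are not given: they have to be found in the camera images.
- green_plate: Loose green plate lying flat, 85 (x) by 210 (y) by 10 mm, about 0.5 kg. Two round through holes, 34 mm wide, at y = -70 and +70 mm, x = 0. On its middle a black bar handle, 18 mm wide (x), 70 mm long (y), its top 50 mm above the plate's underside: grip it across the 18 mm, fingers closing along x. Same either way round. Origin: centre of the underside, z up.
- seat (a point): Point on the top of the fixed gray panel, midway between its 2 brass pins, 30 mm above the bench; z up. Pins at y = -70 and +70 mm, x = 0: 12 mm thick, 30 mm high over the panel's top, so holes have 11 mm play each way. Top spans x -60 to 115, y -135 to 135 mm; a black rocker switch and amber light, under 13 mm high, lie beyond x = 75 mm, clear of the seated plate.
- red_plate: Red enamelled plate of the same outline, thickness and black handle as the green one, but with only four small holes (10 mm) near the corners; it does not fit the pins. Loose, not to be used. Origin: centre of the underside, z up, long side along y.

How it is judged (in metres and radians):
At the end, for the whole second after the job is handed in: The green plate lies at rest and released, flush on the panel over both pins: its underside within 4 mm of the panel's top, level within 3 degrees, its middle within 16 mm of the seat's and its long side within 14 degrees of the line of the pins, either way round (z of green_plate in the frame of seat between -0.004 and 0.004 m and horizontal distance between green_plate and seat below 0.016 m and angle between the y axis of green_plate and the y axis of seat, either way round below 0.25 rad and angle between green_plate's own z axis and vertical below 0.05 rad and linear speed of green_plate below 0.02 m/s and contact force between green_plate and the fingers below 0.1 N); the robot touches nothing.
It fails at once if the green plate is dropped or slammed onto the panel (faster than 0.55 m/s in the last 25 mm above it) (horizontal distance between green_plate and seat below 0.03 m and z of green_plate in the frame of seat below 0.025 m and linear speed of green_plate above 0.55 m/s).
It fails at once if the red plate is moved by more than 30 mm (distance of red_plate from where it was at the start of the episode above 0.03 m).
It also fails if it takes over 40 s, if anything falls off the work surface, if the arm or the gripper's body presses on something with over 40 N, if the wrist force passes 120 N, or if a joint passes its speed limit or range.

## Working session

There is one attempt and no reset: what is moved stays moved. The work goes in short steps, Python scripts to look and compute and a tool call to move; the robot and the scene stay as the last step left them, time stands still between calls to the robot, and variables do not carry over. Pictures are saved under pics/ and viewed, at most 10 in all, crops included, and the job is handed in when it is done.

```bash
ls; mkdir -p pics
```

Create h.py:
```python
import numpy as np, cv2
from scipy.spatial.transform import Rotation as R
def q2R(q): return R.from_quat([q[1],q[2],q[3],q[0]]).as_matrix()
```

Run:
```python
from plant import ctrl
import cv2
s=ctrl.read_state();print(s)
for n in ["scene","side","wrist"]:
    c=ctrl.capture(n);f=c.pop("frame");print(n,c);cv2.imwrite(f"pics/{n}0.png",f[:,:,::-1])
import numpy as np
a=[cv2.imread(f"pics/{n}0.png") for n in ["scene","side"]]
cv2.imwrite("pics/both.png",cv2.resize(np.vstack(a),(400,600)))
```

```text
pics
plant.py
{'time': 0.0, 'qpos': array([ 1.26001001,  0.46837955, -0.01159253,  1.6036571 ,  0.00598802,
        1.07141506, -0.05631359]), 'dq': array([-0.00102591, -0.00054565,  0.00157486, -0.0008821 ,  0.0005424 ,
        0.00024577,  0.0007084 ]), 'joint_efforts': array([-1.41030569e-04, -5.32374609e+01,  2.14333890e-02, -2.51302761e+01,
        1.14553820e-02,  7.55339745e-03,  8.17087965e-06]), 'tcp_pos': array([ 171.86823235, -626.59180882,  403.7226472 ]), 'tcp_rot': array([-8.94072719e-04,  9.91055443e-01,  1.33447652e-01, -1.81395898e-04]), 'contact_force': array([0.54849013, 0.57215484, 0.613155  ]), 'moment': array([-0.01407554,  0.01570684,  0.01059459]), 'finger_force': 0.0, 'width': 0.9965521651532312}
scene {'vertical_fov': 50.48069335062091, 'cx': 251.79153761766977, 'cy': 184.81930930085642, 'k1': -0.12357113605429429, 'eye': array([ 912.05555895, -489.95959573,  665.92929261]), 'attitude': array([-0.36429259,  0.86836947,  0.3135554 , -0.12209991])}
side {'vertical_fov': 53.432021246959636, 'cx': 256.53622381391364, 'cy': 187.33290190818244, 'k1': -0.015372337481061435, 'eye': array([ 353.27300439, -451.44271702,  567.26324345]), 'attitude': array([-0.38151521,  0.90567013, -0.17252472,  0.06665569])}
wrist {'vertical_fov': 59.88305103867928, 'cx': 257.9348671374335, 'cy': 193.10836518914408, 'k1': -0.06792009267423961, 'tool_from_camera': array([[-2.41168301e-04, -9.49927205e-01, -3.12471194e-01,
         8.13283742e+01],
       [ 9.99999967e-01, -2.57428342e-04,  1.07846517e-05,
         1.69092969e-01],
       [-9.06835755e-05, -3.12471181e-01,  9.49927236e-01,
         3.07241876e+01],
       [ 0.00000000e+00,  0.00000000e+00,  0.00000000e+00,
         1.00000000e+00]])}
```

View pics/scene0.png

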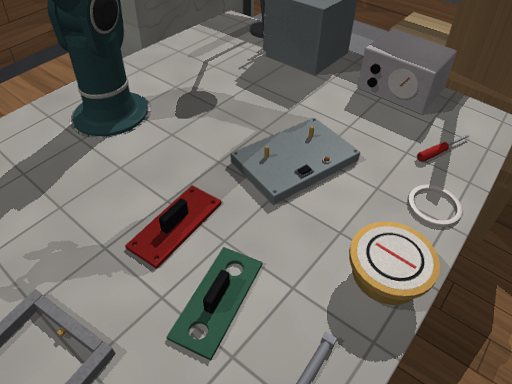

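View pics/side0.png

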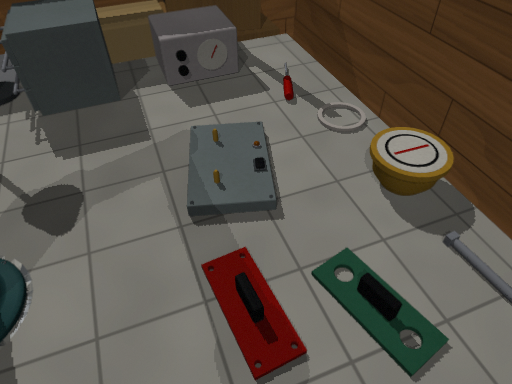

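The scene view shows the green plate at (217,300), the red one at (175,225), and the pins at (266,152) and (311,132). In the side view the green plate is at (378,300) and the pins at (216,177) and (214,135).

Add to h.py:
```python
def rays(c,px,Rc=None,eye=None):
    h=c["frame"].shape[0] if "frame" in c else 384
    f=h/2/np.tan(np.radians(c["vertical_fov"])/2)
    K=np.array([[f,0,c["cx"]],[0,f,c["cy"]],[0,0,1]])
    u=cv2.undistortPoints(np.float64(px).reshape(-1,1,2),K,np.array([c["k1"],0,0,0.]))[:,0]
    d=np.c_[u,np.ones(len(u))]
    if Rc is None: Rc,eye=q2R(c["attitude"]),c["eye"]
    return eye,d@Rc.T
def onplane(c,px,z,**k):
    e,d=rays(c,px,**k); return e+d*((z-e[2])/d[:,2])[:,None]
def tri(r1,r2):
    (e1,d1),(e2,d2)=r1,r2; out=[]
    for a,b in zip(d1,d2):
        A=np.c_[a,-b]; t=np.linalg.lstsq(A,e2-e1,rcond=None)[0]
        p,q=e1+a*t[0],e2+b*t[1]; out.append([*((p+q)/2),np.linalg.norm(p-q)])
    return np.array(out)
def blobs(m,amin):
    n,l,s,c=cv2.connectedComponentsWithStats(m.astype(np.uint8)*255)
    return [(s[i].tolist(),c[i].round(1).tolist(),l==i) for i in range(1,n) if s[i,4]>=amin]
def hsv(f): return cv2.cvtColor(f,cv2.COLOR_RGB2HSV)
def green(f):
    h=hsv(f); m=cv2.inRange(h,(60,90,25),(90,255,255))>0
    return max(blobs(m,50),key=lambda b:b[0][4])[2]
def holes(m):
    "image centres of the two large holes (child contours fitted by ellipses)"
    cs,hi=cv2.findContours(m.astype(np.uint8),cv2.RETR_CCOMP,cv2.CHAIN_APPROX_NONE)
    ch=[c for c,x in zip(cs,hi[0]) if x[3]>=0 and len(c)>8]
    return [(np.round(cv2.fitEllipse(c)[0],1).tolist(),cv2.contourArea(c)) for c in ch]
def pins(f):
    h=hsv(f); m=cv2.inRange(h,(12,110,60),(28,255,255))>0
    return blobs(m,12)
```

Run:
```python
from h import *; from plant import ctrl
C={n:ctrl.capture(n) for n in ["scene","side"]}
import pickle; pickle.dump(C,open("c.pkl","wb"))
for n,c in C.items():
    f=c["frame"]; m=green(f); print(n,"holes",holes(m))
    p=onplane(c,np.argwhere(m)[:,::-1],10)[:,:2]; print(cv2.minAreaRect(np.float32(p)))
    for s,ce,_ in pins(f):
        if s[4]<300: print(" brass",s,ce)
    # dark handle pieces near the plate
    hull=cv2.convexHull(np.argwhere(m)[:,::-1].astype(np.int32)); hm=np.zeros(m.shape,np.uint8); cv2.fillPoly(hm,[hull],1)
    d=(f.max(2)<40)&(hm>0)
    for s,ce,_ in blobs(d,30): print(" dark",s,ce)
```

```text
scene holes [([198.1, 331.1], 292.0), ([220.6, 286.5], 840.5)]
((637.3605346679688, -236.02447509765625), (85.54402923583984, 211.531494140625), 14.785897254943848)
 brass [254, 0, 7, 16, 92] [256.7, 7.0]
 brass [309, 127, 5, 11, 41] [310.9, 132.0]
 brass [265, 146, 4, 12, 43] [266.5, 151.8]
 brass [324, 157, 5, 4, 15] [326.1, 158.5]
 brass [454, 263, 33, 22, 81] [467.1, 271.9]
 brass [446, 280, 6, 5, 12] [448.9, 281.8]
 brass [444, 284, 6, 5, 18] [446.7, 286.1]
 brass [503, 286, 9, 7, 12] [507.4, 288.8]
 brass [438, 288, 10, 10, 55] [442.7, 292.5]
 brass [426, 317, 26, 17, 41] [438.0, 324.3]
 brass [484, 326, 6, 5, 13] [486.3, 328.2]
 brass [57, 328, 9, 9, 50] [61.2, 331.7]
 brass [398, 361, 40, 23, 266] [416.2, 373.3]
 brass [396, 368, 18, 13, 60] [403.2, 374.1]
 brass [390, 377, 7, 7, 24] [392.8, 380.8]
 brass [397, 380, 10, 4, 14] [401.5, 382.1]
 dark [203, 270, 27, 44, 612] [216.1, 291.8]
side holes [([410.2, 338.7], 364.0), ([378.9, 296.8], 1078.5), ([343.4, 274.1], 255.0)]
((632.2021484375, -235.69642639160156), (88.59175872802734, 209.21270751953125), 14.583013534545898)
 brass [0, 0, 28, 26, 229] [5.5, 8.7]
 brass [201, 0, 6, 7, 30] [204.0, 2.6]
 brass [208, 0, 5, 5, 15] [210.0, 2.0]
 brass [482, 0, 30, 13, 210] [501.1, 4.0]
 brass [219, 2, 4, 8, 14] [220.8, 5.7]
 brass [0, 45, 5, 9, 33] [1.7, 49.8]
 brass [212, 129, 6, 13, 55] [214.7, 134.8]
 brass [254, 141, 5, 4, 16] [255.8, 142.6]
 brass [213, 170, 6, 13, 63] [215.8, 176.1]
 dark [334, 265, 20, 9, 35] [344.4, 267.5]
 dark [312, 273, 100, 103, 262] [363.6, 326.5]
 dark [357, 273, 66, 68, 1234] [381.1, 299.9]
```

Run:
```python
from h import *; import pickle
C=pickle.load(open("c.pkl","rb")); a,b=C["scene"],C["side"]
np.set_printoptions(precision=1,suppress=True)
P=tri(rays(a,[[310.9,132],[266.5,151.8],[310.9,127.2],[266.5,146.2]]),rays(b,[[214.7,134.8],[215.8,176.1],[214.7,129],[215.8,170]]))
print("pins mid,top\n",P)
m=P[:2,:3].mean(0); d=P[0]-P[1]; print("seat",m,"len",np.linalg.norm(d[:2]),"yaw of y axis",np.arctan2(d[1],d[0]))
print("hole A",onplane(a,[[198.1,331.1]],10),onplane(b,[[410.2,338.7],[343.4,274.1]],10))
print("handle dark",tri(rays(a,[[216.1,291.8]]),rays(b,[[381.1,299.9]])))
for n,c in C.items():
    m=green(c["frame"]); r=cv2.minAreaRect(np.argwhere(m)[:,::-1].astype(np.float32))
    cs=cv2.findContours(m.astype(np.uint8),cv2.RETR_EXTERNAL,cv2.CHAIN_APPROX_NONE)[0]
    q=cv2.approxPolyDP(cv2.convexHull(max(cs,key=cv2.contourArea)),8,True)[:,0]; print(n,q.tolist()); print(onplane(c,q,10))
s=q2R([-8.94072719e-04,9.91055443e-01,1.33447652e-01,-1.81395898e-04]); print(s)
```

```text
pins mid,top
 [[516.1 245.3  42.2   0.6]
 [477.8 111.6  41.4   0.2]
 [516.6 241.   60.6   1.6]
 [478.7 109.1  60.2   0.3]]
seat [497.  178.5  41.8] len 139.09265221790855 yaw of y axis 1.2924355889302146
hole A [[ 655.8 -304.    10. ]] [[ 649.1 -303.8   10. ]
 [ 614.3 -169.8   10. ]]
handle dark [[ 636.2 -238.6   29.2    5.6]]
scene [[225, 248], [261, 264], [210, 359], [167, 337]]
[[ 574.  -144.    10. ]
 [ 652.2 -127.8   10. ]
 [ 704.5 -326.6   10. ]
 [ 623.4 -345.9   10. ]]
side [[312, 271], [347, 248], [447, 340], [410, 375]]
[[ 567.9 -144.6   10. ]
 [ 648.1 -124.9   10. ]
 [ 698.4 -325.8   10. ]
 [ 616.6 -346.4   10. ]]
[[ 1.   0.3 -0. ]
 [ 0.3 -1.   0. ]
 [-0.  -0.  -1. ]]
```

The rows are not in the units I measure in: shifts go in shares of 50 mm and turns go in shares of 45 degrees. I convert before sending: 42 mm is 0.84, -20 mm is -0.4.

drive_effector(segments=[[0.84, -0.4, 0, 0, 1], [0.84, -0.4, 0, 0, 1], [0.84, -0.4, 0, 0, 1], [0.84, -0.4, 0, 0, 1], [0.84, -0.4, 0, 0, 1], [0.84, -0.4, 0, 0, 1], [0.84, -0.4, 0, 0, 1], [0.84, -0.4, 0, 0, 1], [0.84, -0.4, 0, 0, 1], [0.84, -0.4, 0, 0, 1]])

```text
refused: segments: the value is not of type 'object' (schema: type "object"). Nothing was moved.
```

The error is about the shape of the input: an object with one list for each field. Fixing that and sending the same move.

drive_effector(segments={"x": [0.84, 0.84, 0.84, 0.84, 0.84, 0.84, 0.84, 0.84, 0.84, 0.84], "y": [-0.4, -0.4, -0.4, -0.4, -0.4, -0.4, -0.4, -0.4, -0.4, -0.4], "z": [0, 0, 0, 0, 0, 0, 0, 0, 0, 0], "rz": [0, 0, 0, 0, 0, 0, 0, 0, 0, 0], "jaw": [1, 1, 1, 1, 1, 1, 1, 1, 1, 1]})

```text
time: 1.25
tcp_pos: [525.2, -321.5, 404.8]
tcp_rot: [0.0, 0.991, 0.133, 0.0]
contact_force: [0.8, -1.3, 0.1]
width: 0.999
finger_force: 0.0
```

drive_effector(segments={"x": [0.84, 0.84, 0.84, 0, 0, 0, 0, 0, 0, 0], "y": [-0.4, -0.4, -0.3, 0, 0, 0, 0, 0, 0, 0], "z": [0, 0, 0, 0, 0, 0, 0, 0, 0, 0], "rz": [0, 0, 0, -0.1783, -0.1783, -0.1783, -0.1783, -0.1783, -0.1783, -0.1783], "jaw": [1, 1, 1, 1, 1, 1, 1, 1, 1, 1]})

```text
time: 2.25
tcp_pos: [631.0, -236.5, 404.4]
tcp_rot: [-0.0, 0.81, 0.586, -0.0]
contact_force: [-0.2, 0.6, -0.0]
width: 1.003
finger_force: 0.0
```

drive_effector(segments={"x": [0, 0, 0, 0, 0, 0], "y": [0, 0, 0, 0, 0, 0], "z": [0, 0, 0, 0, 0, 0], "rz": [-0.1783, -0.1783, -0.1783, -0.1783, 0, 0], "jaw": [1, 1, 1, 1, 1, 1]})

```text
time: 2.85
tcp_pos: [631.0, -236.7, 404.5]
tcp_rot: [-0.0, 0.62, 0.785, -0.0]
contact_force: [0.1, -1.1, -0.1]
width: 0.996
finger_force: 0.0
```

Run:
```python
from plant import ctrl; from h import *
import pickle
s=ctrl.read_state(); c=ctrl.capture("wrist"); pickle.dump((s,c),open("w1.pkl","wb"))
cv2.imwrite("pics/w1.png",c["frame"][:,:,::-1]); print(s["tcp_pos"],q2R(s["tcp_rot"]).round(3),s["contact_force"],s["qpos"])
```

```text
[ 630.96130741 -236.72854041  404.46803482] [[-0.231  0.973 -0.   ]
 [ 0.973  0.231  0.   ]
 [ 0.    -0.    -1.   ]] [ 0.07236796 -1.10932816 -0.10226129] [ 0.66058788  0.57172794 -0.51687576  1.51181159  0.29892314  1.13761733
  0.31930185]
```

View pics/w1.png

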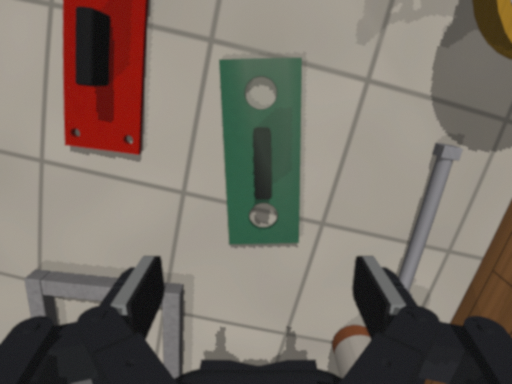

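The wrist view shows the green plate upright in the picture, with holes at (261,94) and (264,215) and the handle at (263,163). Red is clear to the left.

Add to h.py:
```python
def wray(s,c,px):
    T=c["tool_from_camera"]; Rt=q2R(s["tcp_rot"]); return rays(c,px,Rt@T[:3,:3],s["tcp_pos"]+Rt@T[:3,3])
def wplane(s,c,px,z):
    e,d=wray(s,c,px); return e+d*((z-e[2])/d[:,2])[:,None]
```

Run:
```python
from h import *; import pickle
np.set_printoptions(precision=1,suppress=True)
s,c=pickle.load(open("w1.pkl","rb")); a=pickle.load(open("c.pkl","rb")); f=c["frame"]; m=green(f)
print(cv2.minAreaRect(np.float32(wplane(s,c,np.argwhere(m)[:,::-1],10)[:,:2])))
H=holes(m); print(H)
big=sorted(H,key=lambda x:-x[1])[:4]; print([wplane(s,c,[h[0]],10) for h in big])
cs=cv2.findContours(m.astype(np.uint8),cv2.RETR_EXTERNAL,cv2.CHAIN_APPROX_NONE)[0]
q=cv2.approxPolyDP(cv2.convexHull(max(cs,key=cv2.contourArea)),8,True)[:,0]; print(q.tolist()); W=wplane(s,c,q,10);print(W,W.mean(0))
# height of plate corners: match to scene corners by nearest
sc=np.float64([[225,248],[261,264],[210,359],[167,337]]); S=onplane(a["scene"],sc,10)
j=[int(np.linalg.norm(W-x,axis=1).argmin()) for x in S]
print("corner heights wrist+scene",tri(rays(a["scene"],sc),wray(s,c,q[j])))
hm=np.zeros(m.shape,np.uint8); cv2.fillPoly(hm,[q.astype(np.int32)],1); d=(f.max(2)<60)&(hm>0)
for b in blobs(d,100):
    p=np.argwhere(b[2])[:,::-1]; r=cv2.minAreaRect(p.astype(np.float32)); print(b[:2],r)
    t=p[p[:,1]<=p[:,1].min()+1].mean(0); print("far top edge",t,wplane(s,c,[t],50),"rect centre at 50",wplane(s,c,[r[0]],50))
```

```text
((635.8484497070312, -234.5243682861328), (81.30643463134766, 206.4549102783203), 14.695962905883789)
[]
[]
[[221, 61], [298, 126], [296, 241], [230, 242]]
[[ 571.2 -144.8   10. ]
 [ 665.6 -190.6   10. ]
 [ 700.  -323.6   10. ]
 [ 622.6 -343.4   10. ]] [ 639.8 -250.6   10. ]
corner heights wrist+scene [[ 572.  -143.9    8.2    2.7]
 [ 667.6 -175.    77.2   30.2]
 [ 702.  -325.7    4.3    1.7]
 [ 622.4 -345.1    7.     0.7]]
([254, 135, 17, 66, 854], [261.3, 172.5]) ((262.0, 167.5), (65.0, 16.0), 90.0)
far top edge [254.7 135.7] [[ 621.4 -205.8   50. ]] rect centre at 50 [[ 635.8 -235.1   50. ]]
```

In the tool's units: 40 mm is 0.8, 5.3 mm is 0.106, -0.023 rad / 0.7854 = -0.0293.

drive_effector(segments={"x": [0.01, 0, 0, 0, 0], "y": [0.106, 0, 0, 0, 0], "z": [0.8, 0.8, 0.4, 0, 0], "rz": [-0.0293, 0, 0, 0, 0], "jaw": [1, 0.8, 0.6, 0.6, 0.6]})

```text
time: 3.4
tcp_pos: [636.5, -234.6, 305.2]
tcp_rot: [0.0, 0.61, 0.793, 0.0]
contact_force: [0.7, -0.2, 0.4]
width: 0.602
finger_force: 0.0
```

Run:
```python
from plant import ctrl; from h import *
import pickle
np.set_printoptions(precision=1,suppress=True)
s=ctrl.read_state(); c=ctrl.capture("wrist"); pickle.dump((s,c),open("w2.pkl","wb"))
s1,c1=pickle.load(open("w1.pkl","rb"))
def handle(c):
    f=c["frame"]; m=green(f); h=cv2.convexHull(np.argwhere(m)[:,::-1].astype(np.int32)); hm=np.zeros(m.shape,np.uint8); cv2.fillPoly(hm,[h],1)
    b=max(blobs((f.max(2)<60)&(hm>0),100),key=lambda b:b[0][4]); return cv2.minAreaRect(np.argwhere(b[2])[:,::-1].astype(np.float32))
r1,r2=handle(c1),handle(c); print(r1,r2)
ends=lambda r:np.sort(cv2.boxPoints(r)[:, :],0) 
def mids(r):
    q=cv2.boxPoints(r); q=q[np.argsort(q[:,1])]; return [q[:2].mean(0),q[2:].mean(0)]
print(tri(wray(s1,c1,mids(r1)),wray(s,c,mids(r2))))
m=green(c["frame"]); print(cv2.minAreaRect(np.float32(wplane(s,c,np.argwhere(m)[:,::-1],10)[:,:2])))
print(wplane(s,c,mids(r2),50)); print(s["tcp_pos"],s["width"])
cv2.imwrite("pics/w2.png",c["frame"][:,:,::-1])
```

```text
((262.0, 167.5), (65.0, 16.0), 90.0) ((256.0, 193.0), (24.0, 98.0), 0.0)
[[ 638.2 -239.7 -212.2    4.1]
 [ 645.9 -273.9   33.8    1.1]]
((636.0074462890625, -234.0404052734375), (82.75592803955078, 207.81475830078125), 14.708866119384766)
[[ 625.8 -194.9   50. ]
 [ 644.5 -265.9   50. ]]
[ 636.5 -234.6  305.2] 0.6019460353291349
```

View pics/w2.png

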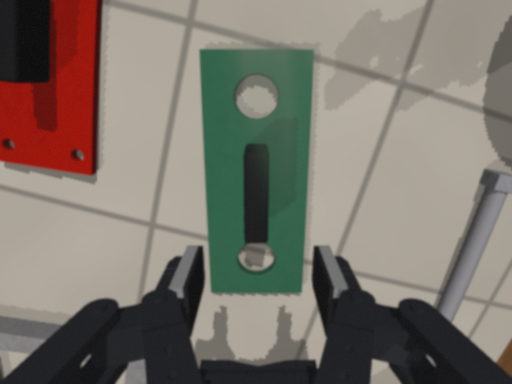

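The closer view shows the handle at (256,143)–(256,242), centred between the fingers, with holes at (256,96) and (256,257). The mask cut off the handle in the first view (its true far end is at about (262,127)), so I'll redo the height.

Run:
```python
from h import *; import pickle
np.set_printoptions(precision=1,suppress=True)
out=[]
P=[]
for n,u0 in (("w1",262),("w2",257)):
    s,c=pickle.load(open(n+".pkl","rb")); g=cv2.cvtColor(c["frame"],cv2.COLOR_RGB2HSV)[:,:,1:].astype(float)
    sat=(hsv(c["frame"])[:,u0-3:u0+4,1]).mean(1); r=sat-0; d=c["frame"][:,u0-3:u0+4,1].astype(float).mean(1)
    dd=d[100:]; lo=108; e=[lo+int(np.argmin(np.diff(d[lo:175])))]
    print(n,e,d[e[0]-3:e[0]+5]); P.append((wray(s,c,[[u0,e[0]+0.5]])))
print(tri(*P))
```

```text
w1 [108] [137.  134.  130.9 122.1 107.1 100.3  98.6  98.3]
w2 [117] [142.9 142.1 140.4 133.3 118.9 105.6 104.1 105. ]
[[ 623.4 -182.3   -0.5    0.6]]
```

Run:
```python
from h import *; import pickle
np.set_printoptions(precision=1,suppress=True)
P=[]
for n,u0,lo in (("w1",262,116),("w2",257,126)):
    s,c=pickle.load(open(n+".pkl","rb")); d=c["frame"][:,u0-3:u0+4,1].astype(float).mean(1)
    e=lo+int(np.argmin(np.diff(d[lo:lo+40]))); print(n,e,d[e-3:e+5]); P.append(wray(s,c,[[u0,e+0.5]]))
print(tri(*P))
```

```text
w1 126 [91.1 89.9 88.1 82.6 73.  64.  61.9 60.6]
w2 143 [92.1 90.9 87.7 76.6 62.6 55.9 53.3 52.9]
[[ 627.3 -198.4   26.     0.2]]
```

Run:
```python
from h import *; import pickle
np.set_printoptions(precision=1,suppress=True)
P=[]
for n,u0,lo,hi in (("w1",263,180,208),("w2",256,225,250)):
    s,c=pickle.load(open(n+".pkl","rb")); d=c["frame"][:,u0-3:u0+4].astype(float).mean((1,2))
    e=lo+int(np.argmax(np.diff(d[lo:hi]))); print(n,e,d[e-3:e+5]); P.append(wray(s,c,[[u0,e+0.5]]))
    print(wplane(s,c,[[u0,e+.5]],50))
t=tri(*P);print(t)
a=pickle.load(open("c.pkl","rb"))["side"]
```

```text
w1 202 [ 44.8  49.8  53.6  63.1  81.2  96.1 102.2 101.9]
[[ 645.5 -270.9   50. ]]
w2 242 [ 31.4  30.9  33.4  49.8  77.6  98.7 106.4 104.7]
[[ 644.6 -266.3   50. ]]
[[ 648.7 -282.3   17.2    0.1]]
```

Run:
```python
from h import *; import pickle
C=pickle.load(open("c.pkl","rb"))
a=C["scene"]["frame"][258:322,192:240]; b=C["side"]["frame"][260:330,345:412]
up=lambda f:cv2.resize(f[:,:,::-1],None,fx=6,fy=6,interpolation=cv2.INTER_NEAREST)
a,b=up(a),up(b); h=max(len(a),len(b)); o=np.zeros((h,a.shape[1]+b.shape[1],3),np.uint8); o[:len(a),:a.shape[1]]=a; o[:len(b),a.shape[1]:]=b
cv2.imwrite("pics/hz.png",o); print(o.shape,a.shape)
```

```text
(420, 690, 3) (384, 288, 3)
```

View pics/hz.png

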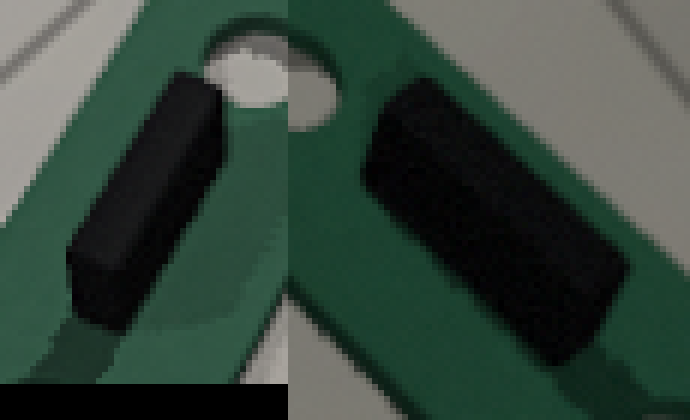

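Zoomed: the top-face corners can be read in both views, scene (221,269.5), (228,272), (203,299), (212,302.5); side (361.5,276), (368,273), (395,308), (401,304).

Run:
```python
from h import *; import pickle
np.set_printoptions(precision=1,suppress=True)
C=pickle.load(open("c.pkl","rb"))
t=tri(rays(C["scene"],[[221.2,269.5],[228.2,271.7],[203.2,298.8],[212.3,302.5]]),rays(C["side"],[[361.5,276.2],[367.8,272.8],[395.2,307.8],[400.7,303.7]])); print(t,t.mean(0))
```

```text
[[ 620.4 -203.7   48.7    0.8]
 [ 633.3 -200.6   48.7    1.9]
 [ 636.9 -267.7   49.2    0.3]
 [ 651.5 -262.2   44.2    2.5]] [ 635.5 -233.5   47.7    1.4]
```

Handle top at about 48–50 mm, centred under the tool. Descend and grip.

In the tool's units: 40 mm is 0.8, 35 mm is 0.7.

drive_effector(segments={"x": [0, 0, 0, 0, 0, 0, 0, 0, 0, 0], "y": [0, 0, 0, 0, 0, 0, 0, 0, 0, 0], "z": [0.8, 0.7, 0.5, 0.32, 0, 0, 0, 0, 0, 0], "rz": [0, 0, 0, 0, 0, 0, 0, 0, 0, 0], "jaw": [0.6, 0.6, 0.6, 0.6, 0.6, 0.1, 0, 0, 0, 0]}, force=80)

```text
time: 4.45
tcp_pos: [636.7, -235.2, 191.0]
tcp_rot: [0.001, 0.61, 0.793, 0.0]
contact_force: [-2.2, -0.1, 6.5]
width: 0.202
finger_force: 80.2
```

drive_effector(segments={"x": [0, 0, 0, 0, 0, 0, 0, 0], "y": [0, 0, 0, 0, 0, 0, 0, 0], "z": [0, -0.2, -0.4, -0.6, -0.6, -0.4, 0, 0], "rz": [0, 0, 0, 0, 0, 0, 0, 0], "jaw": [0, 0, 0, 0, 0, 0, 0, 0]})

```text
time: 5.25
tcp_pos: [635.8, -234.8, 299.1]
tcp_rot: [0.0, 0.61, 0.793, -0.0]
contact_force: [-0.3, 0.8, -5.0]
width: 0.196
finger_force: 78.9
```

Run:
```python
from plant import ctrl; from h import *
s=ctrl.read_state();print(s["tcp_pos"],q2R(s["tcp_rot"]).round(3),s["contact_force"],s["moment"],s["width"])
c=ctrl.capture("side");cv2.imwrite("pics/s2.png",c["frame"][:,:,::-1])
```

```text
[ 635.76063262 -234.7660602   299.11615465] [[-0.257  0.966  0.   ]
 [ 0.966  0.257 -0.   ]
 [-0.001  0.    -1.   ]] [-0.32921099  0.83100936 -5.00865483] [0.0248913  0.01813626 0.00978305] 0.19568686908324132
```

View pics/s2.png

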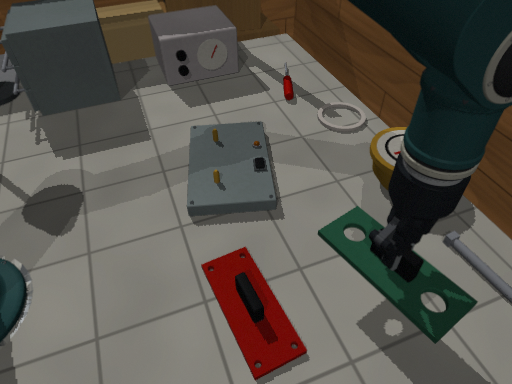

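The side view shows the green plate held level and clear of the bench, with red unmoved. Carry it to the panel.

In the tool's units: 40 mm is 0.8, -2.6 mm is -0.052.

drive_effector(segments={"x": [0.4, 0.8, 0.8, 0.8, 0.8, 0.8, 0.8, 0.8, 0.8, 0.8], "y": [-0.026, -0.052, -0.052, -0.052, -0.052, -0.052, -0.052, -0.052, -0.052, -0.052], "z": [0, 0, 0, 0, 0, 0, 0, 0, 0, 0], "rz": [0, 0, 0, 0, 0, 0, 0, 0, 0, 0], "jaw": [0, 0, 0, 0, 0, 0, 0, 0, 0, 0]})

```text
time: 6.3
tcp_pos: [513.3, 127.3, 297.4]
tcp_rot: [-0.001, 0.61, 0.793, -0.001]
contact_force: [0.5, 0.5, -5.6]
width: 0.197
finger_force: 78.7
```

drive_effector(segments={"x": [0.68, 0.4, 0, 0, 0, 0, 0, 0, 0, 0], "y": [-0.048, -0.026, 0, 0, 0, 0, 0, 0, 0, 0], "z": [0, 0, 0, 0, 0, 0, 0, 0, 0, 0], "rz": [0, 0, 0.1273, 0.1655, 0.1655, 0.1273, 0.0993, 0, 0, 0], "jaw": [0, 0, 0, 0, 0, 0, 0, 0, 0, 0]})

```text
time: 7.3
tcp_pos: [496.9, 177.3, 298.1]
tcp_rot: [-0.0, 0.798, 0.603, -0.0]
contact_force: [0.7, -0.0, -5.5]
width: 0.201
finger_force: 78.7
```

Run:
```python
from plant import ctrl; from h import *
import pickle
np.set_printoptions(precision=1,suppress=True)
s=ctrl.read_state();print(s["tcp_pos"],q2R(s["tcp_rot"]).round(3),s["contact_force"])
D={n:ctrl.capture(n) for n in ["scene","side","wrist"]}; pickle.dump((s,D),open("d.pkl","wb"))
for n in D: cv2.imwrite(f"pics/{n}3.png",D[n]["frame"][:,:,::-1])
cv2.imwrite("pics/all3.png",cv2.resize(np.vstack([D[n]["frame"][:,:,::-1] for n in ["side","wrist"]]),(400,600)))
z=s["tcp_pos"][2]-191+10
for n in ["scene","side"]:
    m=green(D[n]["frame"]); print(n,cv2.minAreaRect(np.float32(onplane(D[n],np.argwhere(m)[:,::-1],z)[:,:2])),[ (h,onplane(D[n],[h[0]],z)) for h in holes(m)])
```

```text
[496.9 177.3 298.1] [[ 0.3  1.  -0. ]
 [ 1.  -0.3 -0. ]
 [-0.  -0.  -1. ]] [ 0.7 -0.  -5.5]
scene ((501.6721496582031, 173.02386474609375), (213.28416442871094, 90.12921142578125), 74.05255126953125) [(([268.2, 128.3], 106.5), array([[483.6, 105.2, 117.1]])), (([314.7, 108.7], 75.5), array([[520.3, 239.6, 117.1]]))]
side ((492.3756408691406, 161.13180541992188), (195.9167938232422, 84.28348541259766), 73.98410034179688) [(([212.7, 149.2], 119.5), array([[476.3, 104.4, 117.1]]))]
```

View pics/all3.png

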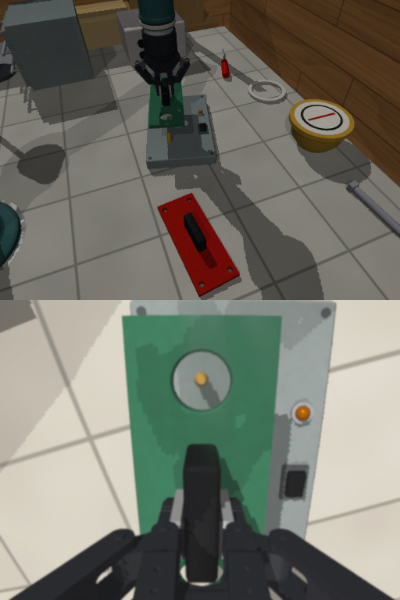

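The wrist view shows the pin standing near the middle of the far hole, with the plate aligned to the panel. I'll measure the offset from the wrist camera.

Run:
```python
from h import *; import pickle
np.set_printoptions(precision=1,suppress=True)
s,D=pickle.load(open("d.pkl","rb")); c=D["wrist"]; f=c["frame"]; m=green(f)
H=holes(m); print(H)
for h in H:
    if h[1]>1000: print(h, "hole",wplane(s,c,[h[0]],117))
for b in pins(f):
    if b[0][4]>20:
        p=np.argwhere(b[2])[:,::-1]; print(b[:2],"at60",wplane(s,c,[b[1]],60))
print("gripped plate edges",cv2.minAreaRect(np.float32(wplane(s,c,np.argwhere(m)[:,::-1],117)[:,:2])))
print("pred hole",s["tcp_pos"][:2]+70*q2R(s["tcp_rot"])[:2,0])
```

```text
[([258.0, 101.8], 4879.0), ([332.2, 29.4], 8.5), ([250.8, 26.3], 7.5)]
([258.0, 101.8], 4879.0) hole [[517.7 247.5 117. ]]
([250, 93, 14, 16, 184], [256.6, 100.2]) at60 [[516.3 245.9  60. ]]
([379, 136, 17, 18, 246], [387.1, 144.5]) at60 [[588.4 197.8  60. ]]
gripped plate edges ((508.33538818359375, 214.2232666015625), (135.963134765625, 84.34638977050781), 74.25743103027344)
pred hole [516.  244.6]
```

In the tool's units: 20 mm is 0.4, -1.5 mm is -0.03.

drive_effector(segments={"x": [-0.03, 0, 0, 0, 0, 0, 0, 0], "y": [0, 0, 0, 0, 0, 0, 0, 0], "z": [0.24, 0.4, 0.4, 0.2, 0.14, 0.08, 0, 0], "rz": [0, 0, 0, 0, 0, 0, 0, 0], "jaw": [0, 0, 0, 0, 0, 0, 0, 0]})

```text
time: 8.25
tcp_pos: [497.0, 176.1, 226.2]
tcp_rot: [0.0, 0.798, 0.602, 0.0]
contact_force: [-1.0, 0.1, -4.8]
width: 0.198
finger_force: 78.5
```

drive_effector(segments={"x": [0, 0, 0, 0, 0], "y": [0, 0, 0, 0, 0], "z": [0.03, 0.02, 0.02, 0, 0], "rz": [0, 0, 0, 0, 0], "jaw": [0, 0, 0, 0, 0]})

```text
time: 8.75
tcp_pos: [496.7, 175.9, 222.2]
tcp_rot: [0.0, 0.798, 0.602, -0.0]
contact_force: [0.8, -0.3, -5.6]
width: 0.202
finger_force: 78.5
```

Underside past the pin tips with no side force. Continue to contact.

In the tool's units: 1 mm is 0.02, 0.5 mm is 0.01.

drive_effector(segments={"x": [0, 0, 0, 0], "y": [0, 0, 0, 0], "z": [0.02, 0.01, 0, 0], "rz": [0, 0, 0, 0], "jaw": [0, 0, 0, 0]})

```text
time: 9.15
tcp_pos: [496.7, 176.0, 220.9]
tcp_rot: [0.0, 0.798, 0.602, 0.0]
contact_force: [-1.3, -1.1, 0.0]
width: 0.201
finger_force: 79.6
```

drive_effector(segments={"x": [0, 0, 0], "y": [0, 0, 0], "z": [0.01, 0, 0], "rz": [0, 0, 0], "jaw": [0, 0, 0]})

```text
time: 9.45
tcp_pos: [496.7, 176.0, 220.9]
tcp_rot: [0.0, 0.798, 0.602, 0.0]
contact_force: [-2.6, -1.7, 5.4]
width: 0.199
finger_force: 80.4
```

Seated (force +5 N at the expected height). Release, rise and look.

In the tool's units: -50 mm is -1, -40 mm is -0.8.

drive_effector(segments={"x": [0, 0, 0, 0, 0, 0, 0, 0, 0, 0], "y": [0, 0, 0, 0, 0, 0, 0, 0, 0, 0], "z": [0, 0, 0, 0, -0.4, -0.8, -1, -0.8, 0, 0], "rz": [0, 0, 0, 0, 0, 0, 0, 0, 0, 0], "jaw": [0.3, 0.6, 0.7, 0.7, 0.7, 0.7, 0.7, 0.7, 0.7, 0.7]})

```text
time: 10.45
tcp_pos: [496.8, 175.8, 371.0]
tcp_rot: [0.001, 0.798, 0.602, 0.001]
contact_force: [-0.0, -0.8, -0.4]
width: 0.697
finger_force: 0.0
```

drive_effector(segments={"x": [-0.8, -0.8, -0.8, 0, 0], "y": [0, 0, 0, 0, 0], "z": [0, 0, 0, 0, 0], "rz": [0, 0, 0, 0, 0], "jaw": [0.7, 0.7, 0.7, 0.7, 0.7]})

```text
time: 10.95
tcp_pos: [463.3, 59.6, 369.0]
tcp_rot: [-0.001, 0.799, 0.601, -0.001]
contact_force: [-0.6, 0.1, -0.8]
width: 0.701
finger_force: 0.0
```

Run:
```python
from plant import ctrl; from h import *
np.set_printoptions(precision=1,suppress=True)
s=ctrl.read_state();c=ctrl.capture("wrist");d=ctrl.capture("scene");f=c["frame"]
cv2.imwrite("pics/fin.png",cv2.resize(np.vstack([f,d["frame"]])[:,:,::-1],(400,600)))
m=green(f); H=[h for h in holes(m) if h[1]>300]; print(H,[wplane(s,c,[h[0]],40) for h in H])
print(cv2.minAreaRect(np.float32(wplane(s,c,np.argwhere(m)[:,::-1],40)[:,:2])))
mh=green(d["frame"]); print(cv2.minAreaRect(np.float32(onplane(d,np.argwhere(mh)[:,::-1],40)[:,:2])))
for b in pins(f): print(b[:2], wplane(s,c,[b[1]],60)[0]) if b[0][4]>30 else 0
```

```text
[([264.5, 112.6], 1779.5)] [array([[484.8, 112.2,  40. ]])]
((487.4415588378906, 138.78329467773438), (127.98204040527344, 83.6632308959961), 74.13648986816406)
((501.986328125, 172.23330688476562), (213.16903686523438, 89.78083038330078), 74.17682647705078)
([253, 111, 11, 14, 125], [258.3, 117.3]) [479.  111.6  60. ]
```

View pics/fin.png

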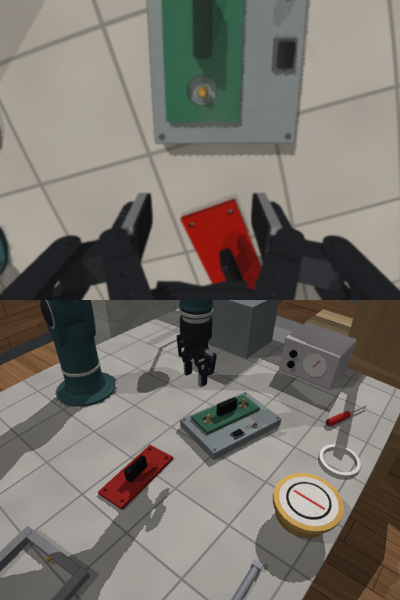

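The plate lies flush on the panel with a pin in each hole (scene view, plate at about (227,413) in the stacked picture). The gripper is clear and red is unmoved.

```bash
python3 -c "
from plant import ctrl; print(ctrl.hand_in())"
```

```text
the job is handed in; nothing more can be done
None
```

The green plate is resting flush on the panel with a brass pin in each large hole, released and handed in at about 11 s of the 40 s allowed; the red plate was not touched, and the judge's verdict was not shown.

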